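# Weigh in a customer's gold beads at the buy-back counter

### The job

Check the balance with each check weight set out on the black mat, smallest first: stand it alone in the middle of the empty pan, let go, give it a good second to settle, and put it back standing on the mat. Then twist the top weighing cup loose from the nested stack as you start to lift it, leaving the other cups stacked, stand it in the middle of the pan, press the green tare key, pour all the gold beads from the metal beaker into the cup, and let the cup stand untouched for a good second to be read. Last, stand the empty beaker and the cup with all the beads upright in the green tray; never press the pan down hard, and leave the rest of the counter as it is.

Things in the scene. Friction and masses are not known exactly. Their poses are not given: they have to be found in the camera images.
- pan_top (a point): centre of the upper face of the balance's round steel pan (130 mm across, 84 mm above the counter when empty, marked with a dark ring 45 mm across). It belongs to a white top-loading balance fixed to the counter, 270 mm deep and 190 wide, housing 62 mm high under the pan, grey key panel 46 mm high on the side nearest the robot. z up; x points to the balance's rear.
- pan (a joint): how far the sprung pan is pressed down, m: 0 empty, stop at 0.010. Spring 1500 N/m (a 500 g weight sinks it about 3 mm, 0.1 kg about 0.7 mm). Capacity 1 kg: beyond 0.008 (12 N) it is overloaded.
- tare (a joint): how far the tare key is pressed, m: 0 released, 0.005 fully down (3 N, springs back); pressed counts from 0.003.
- tare_top (a point): centre of the top face of the tare key: round green push key 22 mm across in a white bezel, front left of the balance's key panel (left seen from the robot), its top 63 mm above the counter; pressed straight down.
- mat: black rubber mat for the check weights, 250 x 120 x 3 mm, fixed. Origin: underside centre; x along the 250 mm side.
- w100: 100 g check weight, smallest: squat steel cylinder 30 mm across and 15 high with a 16 mm wide knob on a neck on top, 28 high in all. Origin: underside centre, z up. May be absent.
- w200: 200 g check weight, middle: squat steel cylinder 38 mm across and 18 high with a 20 mm wide knob on top, 32 high in all. Origin: underside centre, z up. May be absent.
- w500: 500 g check weight, largest: squat steel cylinder 52 mm across and 26 high with a 26 mm wide knob on top, 44 high in all. Origin: underside centre, z up. May be absent.
- cup_top: top one of three nested white weighing cups, each 75 mm high, about 45 g: its upper 25 mm is an upright collar 66 mm across, below it a body tapering from 57 to 38 mm; wall 2 mm, mouth 62, blue rim, inner floor 4 mm up. Origin: underside centre, z up, x points to the blue stripe on the collar (all in line at the start). The stack's rim is 125 mm above the counter.
- cup_mid: second cup of the stack, same shape; stays there. Each cup's collar rests on the rim of the cup below, so it stands 25 mm above it and only the collars show.
- cup_low: lowest cup of the stack, same shape, standing on the counter; stays there.
- tray: dark green hand-over tray, fixed, 280 x 170 mm, floor 4 mm thick, rim 14 mm high, wall 4 mm. Origin: underside centre; x along the 280 mm side.
- beaker: metal beaker holding the customer's gold beads, 85 mm high, 62 mm across at the foot, 66 at the rim (straight taper), wall 2.5 mm, floor 4 mm, about 120 g empty. Origin: underside centre, z up. Starts standing in the tray.
- bead0: gold-coloured hollow bead 0, sphere 17 mm across, 12 g, rolls freely; starts in the beaker. Origin: its centre. Four to seven of the seven beads are present.
- bead1: gold-coloured hollow bead 1, sphere 17 mm across, 12 g, rolls freely; starts in the beaker. Origin: its centre. Four to seven of the seven beads are present.
- bead2: gold-coloured hollow bead 2, sphere 17 mm across, 12 g, rolls freely; starts in the beaker. Origin: its centre. Four to seven of the seven beads are present.
- bead3: gold-coloured hollow bead 3, sphere 17 mm across, 12 g, rolls freely; starts in the beaker. Origin: its centre. Four to seven of the seven beads are present.
- bead4: gold-coloured hollow bead 4, sphere 17 mm across, 12 g, rolls freely; starts in the beaker. Origin: its centre. Four to seven of the seven beads are present.
- bead5: gold-coloured hollow bead 5, sphere 17 mm across, 12 g, rolls freely; starts in the beaker. Origin: its centre. Four to seven of the seven beads are present.
- bead6: gold-coloured hollow bead 6, sphere 17 mm across, 12 g, rolls freely; starts in the beaker. Origin: its centre. Four to seven of the seven beads are present.
- ring_box: bystander: grey-brown ring box 58 x 58 x 45 mm, loose; leave alone. Origin: underside centre.
- loupe: bystander: black and steel folding loupe about 75 mm long, 20 high, behind the balance; leave alone.
- tweezers: bystander: dark steel tweezers 150 mm long, lying behind the stack or tray; leave alone.
There are look-alikes about, which are no part of the job. Leave any orange look-alike of the beaker alone.

How it is judged:
By the outcome, as a careful person would: the job done as asked, in the order asked, and still so for the second after the job is handed in, with the robot touching nothing.
Of w100, w200, w500 only 1 to 3 are there at a start; the rules pass over those that are not, and their reading is None.
Of bead0, bead1, bead2, bead3, bead4, bead5, bead6 only 4 to 7 are there at a start; the rules pass over those that are not, and their reading is None.
At some moment in a run one of w100, w200, w500 may be knocked a few centimetres aside while the robot is not near it.
It also fails if it takes over 210 s, if anything falls off the work surface, if the arm or the gripper's body presses on something with over 40 N, if the wrist force passes 120 N, or if a joint passes its speed limit or range.

### The arm

A 6-joint arm with a two-finger parallel gripper is mounted at the origin on the work surface. World frame = base frame: x ahead of the robot, y to its left, z up, the work surface at z = 0. Lengths are in m, angles in rad, forces in N, time in s.
With the tool pointing down it reaches from about 0.35 to 0.8 m from the base axis. Payload 7.3 kg.
Tool frame: the origin (TCP) lies between the finger pads; the fingertips stand 25 mm ahead of it and the grasp point (between the pads) lies 6 mm ahead of it (r.tip_extent is the distance from the TCP to the fingertips, in m); z points along the fingers, y is the direction in which the jaws open and shut (so a half turn about z gives the same grasp; the last joint's range is limited). The gripper opens to 85 mm and grips with 20 to 120 N. Pads are 22 mm wide; open, the fingers measure 114 mm over their backs; the gripper's body (76 mm by 85 mm) begins 54 mm behind the grasp point. The pads swing forward as they close: fully open they stand 13 mm farther back than shut.
Start: joints at [1.026, 0.342, 1.524, -0, 1.275, -0.146], TCP at [0.204, 0.484, 0.256] pointing down, gripper open.
Joint ranges: [-2.53, 2.53], [-0.77, 2.02], [0.04, 2.7], [-1, 4.14], [0.28, 2.66], [-3.11, 3.11]. Speed limits (rad/s): [2.57, 2.57, 3.14, 3.14, 3.14, 3.14].

### API

Orientations are given as a unit quaternion [x, y, z, w].
In Python, from workcell import r, command_gripper, optics gives the robot as it stands. The module is installed in compiled form; this text tells all that it offers. Calls block until the motion is done:
- r.reach(position, orientation): joint-space move of the TCP to a pose.
- r.move_straight(position, orientation=None, speed=0.15, max_force=None): straight line of the TCP; orientation=None keeps the orientation; speed is the mean speed in m/s. With max_force (N) it stops when the force on the tool has changed by that much, and returns True; else False.
- r.movej(angles): joint-space move.
- command_gripper(opening, force=None): finger opening in m; force is the grip in N (None keeps the last); returns when the fingers have stopped.
- r.hold(seconds).
- r.solve_ik(position, orientation): joint angles nearest the present ones, or None.
- r.read_state(): the state.
- optics.get_image(name): name is "scene" or "side" or "wrist"; returns (picture, depth): 400x640x3 uint8, red, green, blue; 400x640 float32, m along the optical axis (not along the pixel's ray), 0 where there is no reading.
- optics.camera_model(name): a dict with "K" (3x3 intrinsics, pixels), "R" (3x3) and "t" (3): a world point X has camera coordinates R X + t; the wrist camera has in their place "tool_from_camera" (4x4, takes a point from camera to tool coordinates, whose origin is the TCP and whose axes are the flange's). Camera axes: x right, y down, z forward; pixel columns grow to the right and rows downward; lengths in m; the calibration is good to about 2 mm. A picture is of the moment at which its call begins: read the wrist's pose just before it. camera_model takes no time and is no camera call.
A pose or a line that the arm cannot do raises r.PlanningError and nothing moves.
- r.finish_job(): hands the job in, once; it reports no verdict.
The state is a dict: "time_s": time; "joint_positions": joint angles; "dq": joint speeds; "tau": joint torques, N m; "eef_pos": TCP position; "eef_rot": TCP orientation; "contact_force": force on the tool from outside, world axes, zero at the start; "torque": the same for the moment, N m; "grip_width": finger opening in m.
Only numpy, scipy, OpenCV 4.12 (cv2) and the standard library are available. Lean on these libraries where they do the work, as an engineer would, in place of code of your own. Each camera call takes 0.05 s, during which the arm holds its last target. There are 200 camera calls.

## Working session

There is one attempt and no reset: what is moved stays moved. The work goes in short steps, each a Python script; the robot and the scene stay as the last script left them, time stands still between calls to the robot, and variables do not carry over. Pictures are saved under pics/ and viewed, about 12 in all and at most 16, crops included, and the job is handed in when it is done.

```bash
mkdir -p pics; cat > h.py <<'E'
import numpy as np, cv2
from workcell import r, command_gripper, optics
from scipy.spatial.transform import Rotation as Ro
def snap(name, save=None):
    s=r.read_state(); im,d=optics.get_image(name)
    if save: cv2.imwrite('pics/'+save, cv2.cvtColor(im,cv2.COLOR_RGB2BGR))
    m=optics.camera_model(name); K=np.array(m['K'])
    if name=='wrist':
        T=np.eye(4); T[:3,:3]=Ro.from_quat(s['eef_rot']).as_matrix(); T[:3,3]=s['eef_pos']
        C=T@np.array(m['tool_from_camera'])
    else:
        C=np.eye(4); R=np.array(m['R']); C[:3,:3]=R.T; C[:3,3]=-R.T@np.array(m['t'])
    return im,d,K,C
def cloud(d,K,C):
    v,u=np.mgrid[:d.shape[0],:d.shape[1]]
    p=np.stack([(u-K[0,2])/K[0,0]*d,(v-K[1,2])/K[1,1]*d,d],-1)
    P=p@C[:3,:3].T+C[:3,3]; P[d<=0]=np.nan
    return P
def ray(u,v,K,C,z):
    w=C[:3,:3]@np.array([(u-K[0,2])/K[0,0],(v-K[1,2])/K[1,1],1]); o=C[:3,3]
    return o+w*(z-o[2])/w[2]
E
python3 - <<'E'
from h import *
for n in('scene','side'):
    im,d,K,C=snap(n,n+'0.png'); P=cloud(d,K,C); np.savez('/tmp/'+n,im=im,P=P,K=K,C=C); print(n,C.round(3).tolist(),K.round(1).tolist())
s=r.read_state(); print(s['time_s'],s['eef_rot'],r.tip_extent)
print(optics.camera_model('wrist'))
E
```

```text
scene [[-0.764, 0.535, -0.36, 0.953], [0.645, 0.623, -0.443, 0.372], [-0.013, -0.571, -0.821, 0.907], [0.0, 0.0, 0.0, 1.0]] [[374.1, 0.0, 317.9], [0.0, 374.1, 204.9], [0.0, 0.0, 1.0]]
side [[-0.991, -0.095, 0.096, 0.515], [-0.135, 0.713, -0.688, 0.624], [-0.003, -0.695, -0.719, 0.794], [0.0, 0.0, 0.0, 1.0]] [[381.0, 0.0, 316.8], [0.0, 381.0, 199.7], [0.0, 0.0, 1.0]]
0.1 [ 1.98089134e-01  9.80183771e-01 -6.47496119e-04 -2.23629561e-04] 0.025
{'K': array([[296.86736769,   0.        , 319.44182913],
       [  0.        , 296.86736769, 202.41320404],
       [  0.        ,   0.        ,   1.        ]]), 'tool_from_camera': array([[ 3.46359736e-04, -9.48623645e-01, -3.16406480e-01,
         8.19426584e-02],
       [ 9.99999761e-01,  5.17662135e-04, -4.57344895e-04,
         5.62221479e-04],
       [ 5.97639835e-04, -3.16406246e-01,  9.48623598e-01,
        -1.18050293e-01],
       [ 0.00000000e+00,  0.00000000e+00,  0.00000000e+00,
         1.00000000e+00]])}
```

View pics/scene0.png

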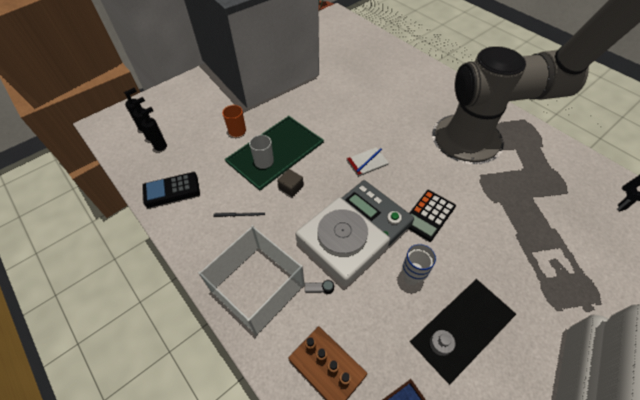

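View pics/side0.png

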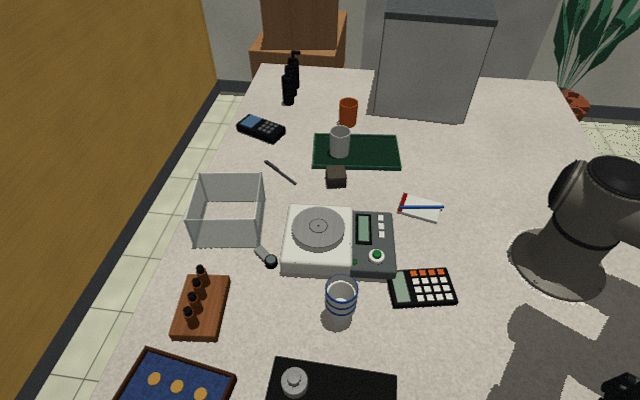

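The views show one weight on the mat (scene 443,343). The pan is at (343,230), the green key at (395,217), the stack at (419,262), and the beaker in the tray at (262,150). I'll measure each of these next.

```bash
python3 - <<'E'
from h import *
for n in('scene','side'):
    D=np.load(f'/tmp/{n}.npz'); im,P,K,C=D['im'],D['P'],D['K'],D['C']
    hsv=cv2.cvtColor(im,cv2.COLOR_RGB2HSV); v,u=np.mgrid[:400,:640]
    z=P[...,2]
    def st(name,m):
        q=P[m&np.isfinite(z)]
        if len(q)<5: print(n,name,len(q));return
        a=cv2.minEnclosingCircle(q[:,:2].astype(np.float32))
        b=cv2.minAreaRect(q[:,:2].astype(np.float32))
        print(n,name,len(q),'med',np.median(q,0).round(4),'circ',np.round(a[0],4),round(a[1],4),'rect',np.round(b[0],4),np.round(b[1],4),round(b[2],1),'zr',np.percentile(q[:,2],[2,98]).round(4))
    def box(x,y,w): return (abs(u-x)<w)&(abs(v-y)<w)
    c=dict(scene=dict(pan=(343,230),key=(395,217),st=(419,262),bk=(262,150),w=(443,343),mat=(463,330),tray=(275,152)),side=dict(pan=(318,228),key=(376,256),st=(341,295),bk=(340,142),w=(294,380),mat=(335,380),tray=(356,152)))[n]
    st('pan',box(*c['pan'],32)&(abs(z-.084)<.004))
    g=(hsv[...,0]>50)&(hsv[...,0]<90)&(hsv[...,1]>110)
    st('key',box(*c['key'],12)&g&(hsv[...,2]>60)&(abs(z-.063)<.004))
    st('rim',box(*c['st'],34)&(abs(z-.125)<.004))
    blue=(hsv[...,0]>100)&(hsv[...,0]<130)&(hsv[...,1]>90)
    st('rimblue',box(*c['st'],34)&blue&(abs(z-.124)<.008))
    st('bkrim',box(*c['bk'],30)&(abs(z-.089)<.005))
    st('bkall',box(*c['bk'],30)&(z>.03)&(z<.1)&(hsv[...,1]<60))
    for h in((.01,.06),(.022,.06)): st('w'+str(h),box(*c['w'],25)&(z>h[0])&(z<h[1]))
    st('mat',box(*c['mat'],70)&(hsv[...,2]<45)&(abs(z-.003)<.006))
    st('tray',box(*c['tray'],60)&g&(z<.02)&(z>-.01))
    st('stack',box(*c['st'],45)&(z>.04)&(z<.14))
    st('house',box(*c['pan'],60)&(abs(z-.062)<.004)&(hsv[...,2]>140))
D=np.load('/tmp/scene.npz'); im=D['im']
a=[cv2.resize(im[y:y+80,x:x+100],None,fx=4,fy=4,interpolation=cv2.INTER_CUBIC) for x,y in((370,230),(215,110),(400,300))]
D=np.load('/tmp/side.npz'); im=D['im']
a.append(cv2.resize(im[260:340,290:390],None,fx=4,fy=4,interpolation=cv2.INTER_CUBIC))
o=np.vstack([np.hstack(a[:2]),np.hstack(a[2:])])[:,:,::-1]; cv2.imwrite('pics/crops.png',cv2.resize(o,(750,600)))
E
```

```text
scene pan 1582 med [0.5976 0.0312 0.0858] circ [0.596  0.0275] 0.066 rect [0.5964 0.0277] [0.128  0.1286] 0.7 zr [0.0827 0.0878]
scene key 4
scene rim 132 med [0.5295 0.2203 0.1258] circ [0.5233 0.2153] 0.0335 rect [0.5239 0.2156] [0.0649 0.0646] 13.2 zr [0.1216 0.1283]
scene rimblue 54 med [0.5468 0.231  0.1261] circ [0.5254 0.2173] 0.0324 rect [0.5351 0.2212] [0.0398 0.0626] 22.2 zr [0.1188 0.1294]
scene bkrim 106 med [ 0.5794 -0.3618  0.0889] circ [ 0.5793 -0.3606] 0.0347 rect [ 0.5801 -0.3596] [0.0655 0.0633] 71.2 zr [0.0843 0.0929]
scene bkall 594 med [ 0.5806 -0.3491  0.0638] circ [ 0.5802 -0.3068] 0.0875 rect [ 0.5832 -0.307 ] [0.1745 0.0645] 86.4 zr [0.0321 0.0919]
scene w(0.01, 0.06) 488 med [0.6024 0.3711 0.031 ] circ [0.5962 0.3703] 0.0263 rect [0.5969 0.3708] [0.0499 0.0508] 51.2 zr [0.0122 0.0507]
scene w(0.022, 0.06) 446 med [0.6009 0.3711 0.0312] circ [0.5962 0.3703] 0.0263 rect [0.5969 0.3707] [0.0498 0.0508] 51.2 zr [0.0234 0.0507]
scene mat 4598 med [0.52   0.3895 0.0048] circ [0.5235 0.383 ] 0.1342 rect [0.5234 0.3825] [0.1168 0.2475] 88.8 zr [0.0016 0.0079]
scene 
[... 1296 characters left out ...]
0.0512] 11.7 zr [0.0128 0.049 ]
side w(0.022, 0.06) 615 med [0.5945 0.3783 0.0302] circ [0.5959 0.3741] 0.0262 rect [0.5949 0.3744] [0.0499 0.0512] 11.7 zr [0.0256 0.0491]
side mat 3589 med [0.5182 0.3579 0.0037] circ [0.5216 0.3682] 0.1294 rect [0.5218 0.3621] [0.2505 0.0818] 1.8 zr [0.0009 0.0064]
side tray 2192 med [ 0.4958 -0.3581  0.0045] circ [ 0.5244 -0.3678] 0.1606 rect [ 0.5238 -0.3669] [0.2759 0.176 ] 5.5 zr [0.0009 0.0141]
side stack 3009 med [0.5231 0.1225 0.0623] circ [0.5207 0.1328] 0.1202 rect [0.5146 0.1607] [0.214  0.1779] 12.3 zr [0.0425 0.1256]
side house 1999 med [0.5824 0.0817 0.0619] circ [0.5696 0.0303] 0.1396 rect [0.5653 0.0292] [0.2286 0.1896] 3.9 zr [0.0586 0.0648]
```

View pics/crops.png

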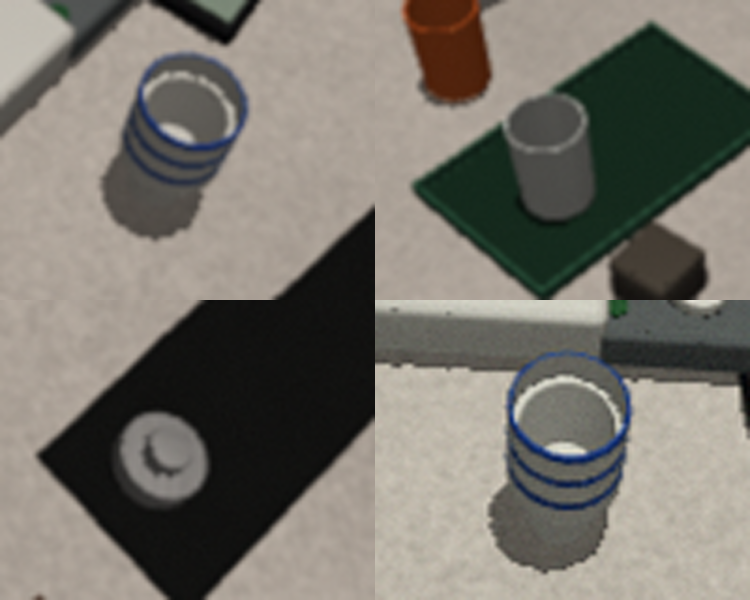

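Only one weight is on the mat. At 52 mm across with its top at 47 mm, it is w500. Next I'll check reach for the key poses and take a close look over the weight and the pan.

```bash
cat >> h.py <<'E'
def down(yaw=np.pi):   # tool z down, tool x at angle yaw in world
    return np.array([np.cos(yaw/2),np.sin(yaw/2),0,0])
def horiz(az,roll=0,pitch=0): # tool z horizontal along az (pitch: downwards), jaws horizontal; roll about tool z
    z=np.array([np.cos(az)*np.cos(pitch),np.sin(az)*np.cos(pitch),-np.sin(pitch)]); y=np.array([-np.sin(az),np.cos(az),0]); x=np.cross(y,z)
    return (Ro.from_matrix(np.stack([x,y,z],1))*Ro.from_euler('z',roll)).as_quat()
def fit_circle(P):
    A=np.c_[2*P,np.ones(len(P))]; s=np.linalg.lstsq(A,(P**2).sum(1),rcond=None)[0]
    return s[:2],np.sqrt(s[2]+s[:2]@s[:2])
E
python3 - <<'E'
from h import *
for n,p in dict(w=[.596,.372,.034],pan=[.596,.029,.12],key=[.45,.082,.083],cup=[.523,.2175,.126],tray=[.46,-.365,.1]).items():
    for y in (np.pi,0,np.pi/2,-np.pi/2):
        q=r.solve_ik(p,down(y)); print(n,round(y,2),None if q is None else np.round(q,2))
for az in (-.8,-.55,-.3,0):
  for pi in (0,.3):
    for p in([.58,-.358,.075],[.58,-.02,.2],[.58,-.02,.3]):
        print(az,pi,p,[None if (q:=r.solve_ik(p,horiz(az,ro,pi))) is None else np.round(q,2).tolist() for ro in(0,1.9,-1.9,np.pi)])
command_gripper(.085,40)
r.reach([.596,.372,.22],down()); im,d,K,C=snap('wrist','w1.png'); np.savez('/tmp/w1',d=d,im=im,K=K,C=C)
r.reach([.596,.029,.26],down()); im,d,K,C=snap('wrist','p1.png'); np.savez('/tmp/p1',d=d,im=im,K=K,C=C)
cv2.imwrite('pics/wp.png',np.vstack([cv2.imread('pics/w1.png'),cv2.imread('pics/p1.png')])[::1,::1]) 
a=cv2.imread('pics/wp.png'); cv2.imwrite('pics/wp.png',cv2.resize(a,(480,600),interpolation=cv2.INTER_AREA))
print(r.read_state()['time_s'],r.read_state()['grip_width'])
E
```

```text
w 3.14 [ 0.45  0.88  1.2  -0.    1.07 -1.12]
w 0 [ 0.45  0.88  1.2  -0.    1.07  2.02]
w 1.57 [ 0.45  0.88  1.2  -0.    1.07  0.45]
w -1.57 [ 0.45  0.88  1.2  -0.    1.07 -2.69]
pan 3.14 [-0.08  0.6   1.49 -0.    1.04 -1.65]
pan 0 [-0.08  0.6   1.49 -0.    1.04  1.49]
pan 1.57 [-0.08  0.6   1.49 -0.    1.04 -0.08]
pan -1.57 [-0.08  0.6   1.49 -0.    1.04  3.06]
key 3.14 [ 0.01  0.45  1.92 -0.    0.76 -1.56]
key 0 [ 0.01  0.45  1.92 -0.    0.76  1.58]
key 1.57 [ 0.01  0.45  1.92 -0.    0.76  0.01]
key -1.57 None
cup 3.14 [ 0.26  0.55  1.58 -0.    1.01 -1.31]
cup 0 [ 0.26  0.55  1.58 -0.    1.01  1.83]
cup 1.57 [ 0.26  0.55  1.58 -0.    1.01  0.26]
cup -1.57 [ 0.26  0.55  1.58 -0.    1.01 -2.88]
tray 3.14 [-0.8   0.61  1.54 -0.    0.99 -2.37]
tray 0 [-0.8   0.61  1.54 -0.    0.99  0.77]
tray 1.57 [-0.8   0.61  1.54 -0.    0.99 -0.8 ]
tray -1.57 [-0.8   0.61  1.54 -0.    0.99  2.34]
-0.8 0 [0.58, -0.358, 0.075] [[-0.57, 1.1, 2.05, 3.37, 1.58, 1.57], [-0.57, 1.1, 2.05, 3.37, 1.58, -2.81], [-0.57, 1.1, 2.05, 3.37, 1.58, -0.33], [-0.57, 1.1, 2.05, 3.37, 1.58, -1.57]]
-0.8 0 [0.58, -0.02, 0
[... 2873 characters left out ...]
], [-0.33, 0.45, 2.41, 2.8, 1.31, -2.72], [-0.33, 0.45, 2.41, 2.8, 1.31, -0.24], [-0.33, 0.45, 2.41, 2.8, 1.31, -1.48]]
0 0.3 [0.58, -0.358, 0.075] [[-1.03, 0.9, 1.94, 2.01, 1.13, 1.85], [-1.03, 0.9, 1.94, 2.01, 1.13, -2.53], [-1.03, 0.9, 1.94, 2.01, 1.13, -0.05], [-1.03, 0.9, 1.94, 2.01, 1.13, -1.29]]
0 0.3 [0.58, -0.02, 0.2] [[-0.32, 0.51, 2.38, 2.79, 1.04, 1.66], [-0.32, 0.51, 2.38, 2.79, 1.04, -2.72], [-0.32, 0.51, 2.38, 2.79, 1.04, -0.24], [-0.32, 0.51, 2.38, 2.79, 1.04, -1.48]]
0 0.3 [0.58, -0.02, 0.3] [[-0.32, 0.21, 2.29, 2.64, 0.68, 1.87], [-0.32, 0.21, 2.29, 2.64, 0.68, -2.51], [-0.32, 0.21, 2.29, 2.64, 0.68, -0.03], [-0.32, 0.21, 2.29, 2.64, 0.68, -1.27]]
3.2333 0.08483809973604949
```

View pics/wp.png

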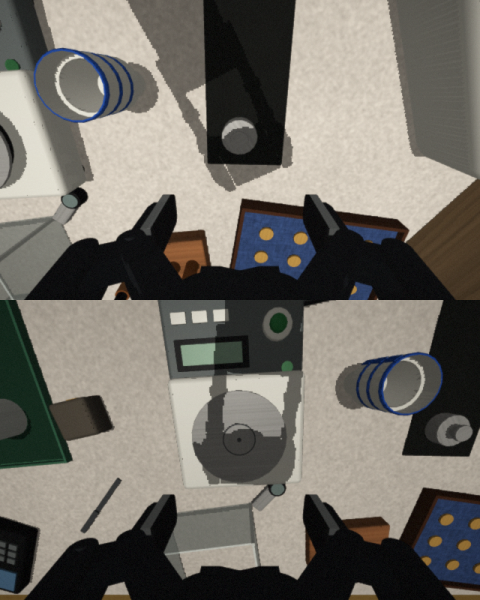

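The wrist views show the weight at native (319,180) and the pan ring at (319,186), both close to the image centreline. I'll compute refined positions from them.

```bash
python3 - <<'E'
from h import *
def ld(n):
    D=np.load(f'/tmp/{n}.npz'); return D['im'],cloud(D['d'],D['K'],D['C']),D['K'],D['C']
im,P,K,C=ld('w1'); v,u=np.mgrid[:400,:640]; z=P[...,2]
b=(abs(u-319)<40)&(abs(v-180)<40)
for lo,hi in((.012,.06),(.04,.055),(.022,.034)):
    q=P[b&(z>lo)&(z<hi)]; c=cv2.minEnclosingCircle(q[:,:2].astype(np.float32)); print('w',lo,len(q),np.median(q,0).round(4),np.round(c[0],4),round(c[1],4))
im,P,K,C=ld('p1'); z=P[...,2]
for n,b,zz in(('pan',(abs(u-319)<90)&(abs(v-185)<90),.084),('cuprim',(abs(u-550)<60)&(abs(v-110)<70),.125)):
    q=P[b&(abs(z-zz)<.005)]; c=cv2.minEnclosingCircle(q[:,:2].astype(np.float32)); print(n,len(q),np.median(q,0).round(4),np.round(c[0],4),round(c[1],4))
g=cv2.cvtColor(im,cv2.COLOR_RGB2GRAY)
roi=g[160:212,292:346]; bl=cv2.adaptiveThreshold(roi,255,cv2.ADAPTIVE_THRESH_MEAN_C,cv2.THRESH_BINARY_INV,9,8)
cs,_=cv2.findContours(bl,cv2.RETR_EXTERNAL,cv2.CHAIN_APPROX_NONE)
for c in cs:
    (x,y),rr=cv2.minEnclosingCircle(c)
    if rr>12: print('ring',x+292,y+160,rr,ray(x+292,y+160,K,C,.084).round(4))
hsv=cv2.cvtColor(im,cv2.COLOR_RGB2HSV); m=(abs(u-370)<25)&(abs(v-30)<28)&(hsv[...,0]>45)&(hsv[...,0]<95)&(hsv[...,1]>90)
_,lab,stt,cen=cv2.connectedComponentsWithStats(m.astype(np.uint8)); 
for s,c in zip(stt[1:],cen[1:]):
    if s[4]>50: print('key',s,c,ray(*c,K,C,.063).round(4))
E
```

```text
w 0.012 1815 [0.5902 0.3731 0.0297] [0.5945 0.3729] 0.0258
w 0.04 493 [0.5939 0.3731 0.0472] [0.5944 0.3729] 0.0129
w 0.022 1265 [0.5886 0.3731 0.0294] [0.5945 0.3729] 0.0258
pan 12132 [0.5901 0.0304 0.0846] [0.5946 0.03  ] 0.0651
cuprim 1417 [0.5185 0.2193 0.1244] [0.5218 0.217 ] 0.0338
ring 320.10141372680664 181.57067108154297 25.514249801635742 [0.59   0.0315 0.084 ]
key [360  17  23  27 462] [370.75974026  30.06493506] [0.4491 0.0787 0.063 ]
```

```bash
python3 - <<'E'
from h import *
def see(x,y,zh=.22):
    r.reach([x,y,zh],down()); im,d,K,C=snap('wrist'); P=cloud(d,K,C); z=P[...,2]
    q=P[(z>.04)&(z<.055)&(np.hypot(P[...,0]-x,P[...,1]-y)<.07)]
    c=cv2.minEnclosingCircle(q[:,:2].astype(np.float32)); print(len(q),np.round(c[0],4),round(c[1],4)); return c
c=see(.5945,.373)
(x,y),rr=c; assert abs(rr-.013)<.003
zg=.034
r.move_straight([x,y,.09],speed=.2)
print(r.move_straight([x,y,zg],speed=.06,max_force=8))
command_gripper(.045,50); s=r.read_state(); print('grip',s['grip_width'],s['contact_force'],s['eef_pos'])
r.move_straight([x,y,.22],speed=.12); s=r.read_state(); print('lift',s['contact_force'],s['grip_width'])
r.reach([.5946,.030,.22],down())
r.move_straight([.5946,.030,zg+.0835],speed=.1)
print(r.move_straight([.5946,.030,zg+.0785],speed=.02,max_force=6.5)); s=r.read_state(); print(s['eef_pos'],s['contact_force'])
command_gripper(.085); s=r.read_state(); print(s['contact_force'],s['grip_width'])
r.move_straight([.5946,.030,.26],speed=.12)
im,d,K,C=snap('wrist','p2.png'); P=cloud(d,K,C); z=P[...,2]
q=P[(z>.12)&(z<.135)&(np.hypot(P[...,0]-.5946,P[...,1]-.03)<.05)]; print('w on pan',np.median(q,0),cv2.minEnclosingCircle(q[:,:2].astype(np.float32)))
r.hold(1.3); print(r.read_state()['time_s'])
E
```

```text
494 [0.5947 0.373 ] 0.0129
False
grip 0.05018103080830768 [-1.49932924 -1.85573948  4.45954429] [0.59501104 0.37287718 0.03482103]
lift [-0.22457364  0.65243207 -5.44756451] 0.050039885544341564
False
[0.59535419 0.02992919 0.11322481] [ 2.12353491 -0.31561118 -0.52938938]
[ 0.61908058  0.52732422 -0.14304788] 0.08527061142870149
w on pan [0.59407567 0.03028662 0.12517971] ((0.5950382351875305, 0.0307077094912529), 0.012921497225761414)
14.6333
```

View pics/p2.png

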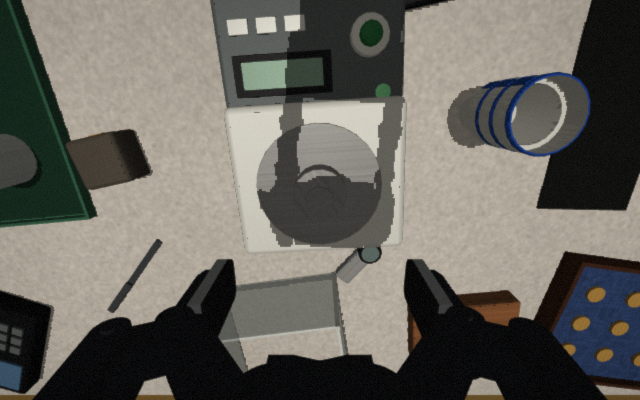

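The weight stands at the pan centre, at (320,183) in the image, and has settled. I'll put it back and then look down at the stack.

```bash
python3 - <<'E'
from h import *
im,d,K,C=snap('wrist'); P=cloud(d,K,C); z=P[...,2]
q=P[(z>.12)&(z<.135)&(np.hypot(P[...,0]-.5946,P[...,1]-.03)<.06)]; (x,y),rr=cv2.minEnclosingCircle(q[:,:2].astype(np.float32)); print(x,y,rr)
zg=.1135
r.move_straight([x,y,.17],speed=.2)
print(r.move_straight([x,y,zg],speed=.06,max_force=6))
command_gripper(.045,50); print(r.read_state()['grip_width'],r.read_state()['contact_force'])
r.move_straight([x,y,.22],speed=.12)
X,Y=.592,.378
r.reach([X,Y,.2],down()); r.move_straight([X,Y,.06],speed=.15)
print(r.move_straight([X,Y,.0345],speed=.03,max_force=6)); print(r.read_state()['eef_pos'],r.read_state()['contact_force'])
command_gripper(.085); r.move_straight([X,Y,.22],speed=.12)
im,d,K,C=snap('wrist'); P=cloud(d,K,C); z=P[...,2]
q=P[(z>.04)&(z<.06)&(np.hypot(P[...,0]-X,P[...,1]-Y)<.05)]; print('w',np.median(q,0),cv2.minEnclosingCircle(q[:,:2].astype(np.float32)))
r.reach([.522,.217,.26],down()); im,d,K,C=snap('wrist','c1.png'); P=cloud(d,K,C); z=P[...,2]
q=P[(abs(z-.125)<.004)&(np.hypot(P[...,0]-.522,P[...,1]-.217)<.06)]; print('cup',len(q),np.median(q,0),cv2.minEnclosingCircle(q[:,:2].astype(np.float32)),fit_circle(q[:,:2]))
print(r.read_state()['time_s'])
E
```

```text
0.5952544808387756 0.030609777197241783 0.012920871376991272
False
0.050123190197262045 [-0.479583   -0.45612872  0.88503409]
True
[0.59168018 0.37786173 0.03679025] [-0.29588882 -0.25577598  5.72733996]
w [0.59034263 0.37850047 0.04731526] ((0.5913420915603638, 0.37831756472587585), 0.013029836118221283)
cup 751 [0.51933171 0.2162035  0.12497533] ((0.5216174125671387, 0.21733155846595764), 0.03366488963365555) (array([0.52141321, 0.21765849]), np.float64(0.031699170948396846))
23.925
```

View pics/c1.png

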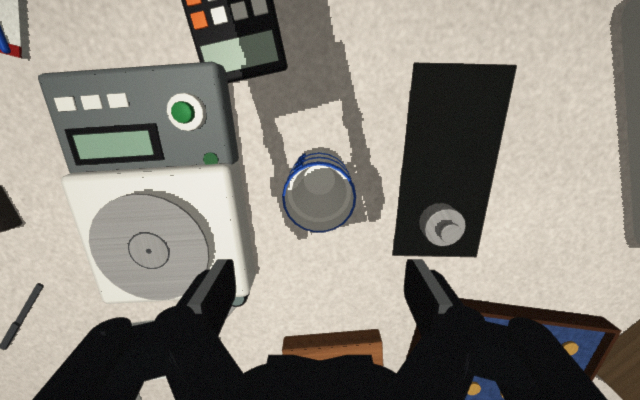

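The weight is back standing on the mat at (443,226), and the stack is at (319,196). I'll take the cup now.

```bash
python3 - <<'E'
from h import *
x,y=.5215,.2175; zg=.128
r.move_straight([x,y,.16],speed=.15)
print(r.move_straight([x,y,zg],speed=.04,max_force=5))
command_gripper(.055,20); s=r.read_state(); print(s['grip_width'],s['contact_force'],s['eef_pos'])
for i in range(1,9):
    r.move_straight([x,y,zg+.0006*i],down(np.pi-.09*i),speed=.003)
    s=r.read_state(); print(s['contact_force'].round(2),s['torque'].round(3),s['eef_pos'][2].round(4))
r.move_straight([x,y,zg+.03],speed=.03)
for n in('scene','side'): snap(n,n+'1.png')
r.move_straight([x,y,zg+.11],speed=.08); s=r.read_state(); print(s['contact_force'],s['grip_width'],s['time_s'])
im,*_=snap('side','side2.png'); 
a=cv2.imread('pics/side2.png')[100:400,180:500]; b=cv2.imread('pics/scene1.png')[120:360,300:520]
cv2.imwrite('pics/lift.png',np.hstack([cv2.resize(a,(400,375)),cv2.resize(b,(344,375))]))
E
```

```text
False
0.0658450011614965 [-0.28006531 -1.62988741  4.22313175] [0.52186638 0.21753365 0.12868185]
[-0.39  0.85  2.29] [ 0.156 -0.002 -0.006] 0.1287
[-0.29  0.11 -1.19] [-0.041  0.03  -0.024] 0.1289
[-0.28 -0.33 -0.87] [-0.018 -0.006 -0.028] 0.1297
[ 0.25 -0.45 -0.26] [-0.016  0.013  0.016] 0.1304
[ 0.27 -0.06 -0.28] [-0.    -0.003  0.002] 0.131
[ 0.03 -0.63 -1.06] [-0.007  0.045 -0.03 ] 0.1316
[ 0.42  0.05 -0.66] [-0.06  -0.018 -0.02 ] 0.1322
[-0.79  0.42 -0.69] [ 0.056  0.033 -0.02 ] 0.1328
[ 0.9020799   0.3149672  -1.03185225] 0.06627227987020358 31.0583
```

View pics/lift.png

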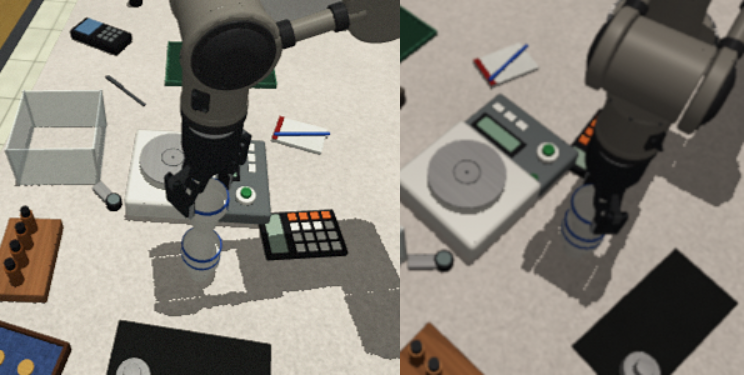

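```bash
python3 - <<'E'
from h import *
for n in ('side','scene'):
    im,d,K,C=snap(n); P=cloud(d,K,C); z=P[...,2]
    m=(np.hypot(P[...,0]-.5215,P[...,1]-.2185)<.038)
    print(n,'z hist',np.histogram(z[m],bins=np.arange(-.01,.3,.02)))
    q=P[m&(abs(z-.1)<.006)]; print(len(q),cv2.minEnclosingCircle(q[:,:2].astype(np.float32)) if len(q)>3 else 0)
E
```

```text
side z hist (array([401,  60, 137, 271, 375, 201,   0,   0,  65, 207, 203, 335, 191,
        64, 127]), array([-0.01,  0.01,  0.03,  0.05,  0.07,  0.09,  0.11,  0.13,  0.15,
        0.17,  0.19,  0.21,  0.23,  0.25,  0.27,  0.29]))
154 ((0.5228738188743591, 0.2192084938287735), 0.033535271883010864)
scene z hist (array([301,  36, 108, 192, 292, 153,   0,   0,  43, 131, 115, 194, 124,
        27,  63]), array([-0.01,  0.01,  0.03,  0.05,  0.07,  0.09,  0.11,  0.13,  0.15,
        0.17,  0.19,  0.21,  0.23,  0.25,  0.27,  0.29]))
126 ((0.523162841796875, 0.21595962345600128), 0.033617421984672546)
```

Both lower cups stayed put: their rim is at 0.100 at the same place. I'll place the cup on the pan, then check it and the key from above.

```bash
python3 - <<'E'
from h import *
x,y=.5948,.0305
r.reach([x,y,.24],down()); r.move_straight([x,y,.168],speed=.08)
print(r.move_straight([x,y,.1615],speed=.01,max_force=2)); s=r.read_state(); print(s['eef_pos'],s['contact_force'])
command_gripper(.085); r.move_straight([x,y,.27],speed=.08)
im,d,K,C=snap('wrist','c2.png'); P=cloud(d,K,C); z=P[...,2]
q=P[(abs(z-.159)<.005)&(np.hypot(P[...,0]-x,P[...,1]-y)<.06)]; print('cup',len(q),np.median(q,0),cv2.minEnclosingCircle(q[:,:2].astype(np.float32)))
command_gripper(0.0)
r.reach([.449,.08,.2],down()); im,d,K,C=snap('wrist','k1.png'); P=cloud(d,K,C)
v,u=np.mgrid[:400,:640]; hsv=cv2.cvtColor(im,cv2.COLOR_RGB2HSV); m=(hsv[...,0]>45)&(hsv[...,0]<95)&(hsv[...,1]>90)&(np.hypot(P[...,0]-.449,P[...,1]-.08)<.03)
q=P[m]; print('key',m.sum(),np.median(q,0),cv2.minEnclosingCircle(q[:,:2].astype(np.float32)),r.read_state()['time_s'])
E
```

```text
False
[0.59488001 0.03049634 0.1616741 ] [ 0.36486645 -1.06222499  0.31812254]
cup 953 [0.59424426 0.02997436 0.15877817] ((0.5944617390632629, 0.03075534850358963), 0.03375012055039406)
key 923 [0.4408067  0.07925376 0.22284651] ((0.44813692569732666, 0.07986868917942047), 0.029840003699064255) 37.475
```

View pics/k1.png

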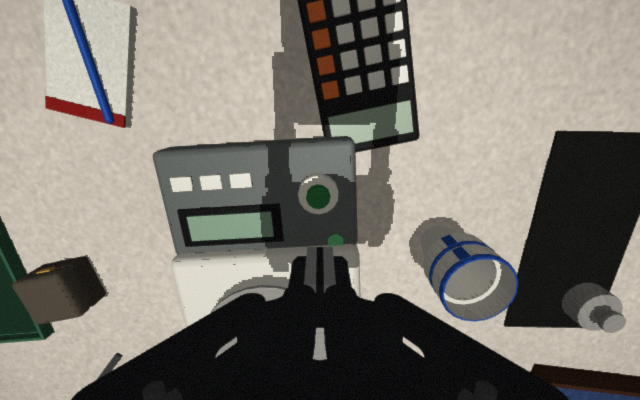

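The cup stands centred on the pan, 0.3 mm off. The key is at (318,195), so I'll press it.

```bash
python3 - <<'E'
from h import *
im,d,K,C=snap('wrist'); P=cloud(d,K,C)
hsv=cv2.cvtColor(im,cv2.COLOR_RGB2HSV); m=(hsv[...,0]>45)&(hsv[...,0]<95)&(hsv[...,1]>90)&(np.hypot(P[...,0]-.449,P[...,1]-.08)<.02)&(abs(P[...,2]-.063)<.008)
q=P[m]; (x,y),rr=cv2.minEnclosingCircle(q[:,:2].astype(np.float32)); print(np.median(q,0),x,y,rr); assert .008<rr<.014
r.move_straight([x,y,.1],speed=.1)
print(r.move_straight([x,y,.08],speed=.012,max_force=5)); s=r.read_state(); print(s['eef_pos'],s['contact_force'])
r.hold(.3); s=r.read_state(); print(s['eef_pos'],s['contact_force'])
im,*_=snap('side','key.png'); 
r.move_straight([x,y,.13],speed=.06); print(r.read_state()['time_s'])
r.move_straight([x,y,.25],speed=.2)
a=cv2.imread('pics/key.png')[200:320,300:460]; cv2.imwrite('pics/keyc.png',cv2.resize(a,None,fx=4,fy=4))
# beaker
command_gripper(.085,40)
r.reach([.56,-.35,.28],down()); im,d,K,C=snap('wrist','b1.png'); P=cloud(d,K,C); z=P[...,2]
q=P[(abs(z-.089)<.004)&(np.hypot(P[...,0]-.58,P[...,1]+.358)<.06)]; print('bk',len(q),np.median(q,0),cv2.minEnclosingCircle(q[:,:2].astype(np.float32)))
hsv=cv2.cvtColor(im,cv2.COLOR_RGB2HSV); m=(hsv[...,0]>50)&(hsv[...,0]<90)&(hsv[...,1]>110)&(z<.02)&(abs(P[...,1]+.36)<.14)
q=P[m]; b=cv2.minAreaRect(q[:,:2].astype(np.float32)); print('tray',b)
q=P[(abs(z-.045)<.004)&(np.hypot(P[...,0]-.6,P[...,1]+.21)<.12)]; print('box',len(q),np.median(q,0), cv2.minAreaRect(q[:,:2].astype(np.float32)))
E
```

```text
[0.44754689 0.07907127 0.06721594] 0.44821280241012573 0.079019695520401 0.010424597188830376
True
[0.4482493  0.07902966 0.08700574] [-0.28363534  0.02315649  5.25736081]
[0.44821239 0.07902197 0.08698176] [-0.91480533 -0.42920124  5.17866221]
40.975
bk 503 [ 0.58108014 -0.35855141  0.08916312] ((0.5777773857116699, -0.35786372423171997), 0.03295036777853966)
tray ((0.590770959854126, -0.36465492844581604), (0.413311630487442, 0.1728709489107132), 4.132996559143066)
box 2013 [ 0.57327864 -0.22172498  0.04470074] ((0.5749008059501648, -0.22107629477977753), (0.05769452825188637, 0.057814937084913254), 12.406468391418457)
```

View pics/b1.png

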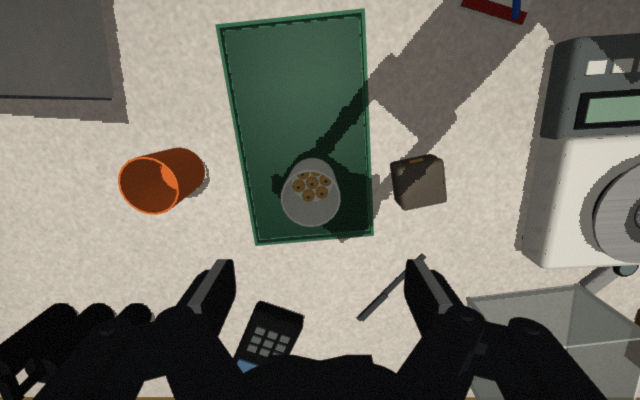

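View pics/keyc.png

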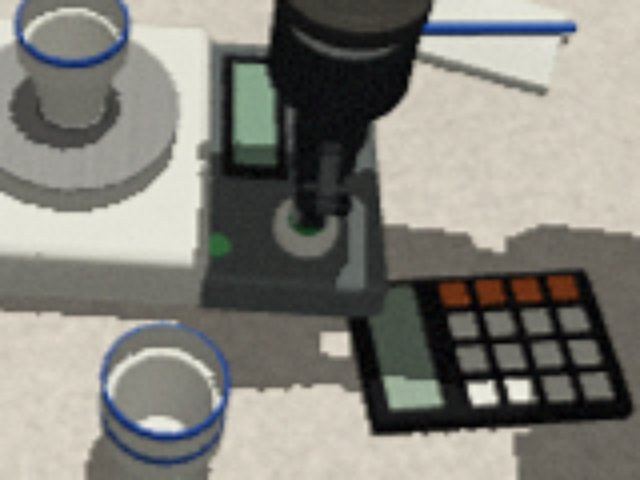

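The force reached 5 N at a tip height of 62 mm. That could be the key fully down or the bezel, so I'll press again in small steps and read the force profile.

```bash
python3 - <<'E'
from h import *
command_gripper(0.0)
x,y=.4482,.079
r.reach([x,y,.2],down()); r.move_straight([x,y,.1],speed=.1)
f0=np.mean([ (r.hold(.05),r.read_state()['contact_force'][2])[1] for _ in range(6)]); print(f0)
for zz in np.arange(.095,.0815,-.001):
    r.move_straight([x,y,zz],speed=.01); f=[]; z=[]
    for _ in range(4): r.hold(.04); s=r.read_state(); f.append(s['contact_force'][2]); z.append(s['eef_pos'][2])
    print(round(zz,4),np.mean(z).round(4),round(np.mean(f)-f0,2))
    if np.mean(f)-f0>7: break
im,*_=snap('side','key2.png')
r.move_straight([x,y,.2],speed=.1); print(r.read_state()['time_s'])
a=cv2.imread('pics/key2.png')[200:320,300:460]; cv2.imwrite('pics/keyc2.png',cv2.resize(a,None,fx=4,fy=4))
E
```

```text
0.03778358024779393
0.095 0.095 0.11
0.094 0.094 -0.07
0.093 0.093 0.31
0.092 0.0921 0.75
0.091 0.091 0.79
0.09 0.09 1.62
0.089 0.089 1.93
0.088 0.088 2.64
0.087 0.087 3.87
0.086 0.0868 13.49
53.9667
```

The force rises like a spring from TCP z 0.092 to 3 N at 0.087, then goes rigid, so the key was fully pressed. Next I'll plan the beaker grip, approaching horizontally with a slight downward pitch, and check reach along the whole pour before moving.

```bash
cat >> h.py <<'E'
B=np.array([.578,-.358]); CUP=np.array([.5945,.0307]); PIT=.3; L=.037; RR=.033
def pour(az,th,lipz,back=.014):  # TCP pose with beaker tilted th toward lateral dir, lip at given place
    l=np.array([-np.sin(az),np.cos(az)])
    a=L*np.sin(th)+RR*np.cos(th); h=L*np.cos(th)-RR*np.sin(th)
    p=np.r_[CUP-l*(back+a), lipz-h]
    ax=np.array([np.cos(az),np.sin(az),0])
    return p,(Ro.from_rotvec(-th*ax)*Ro.from_quat(horiz(az,0,PIT))).as_quat()
E
python3 - <<'E'
from h import *
D=np.deg2rad
for az in(-.5,-.3,-.1):
    v=np.array([np.cos(az)*np.cos(PIT),np.sin(az)*np.cos(PIT),-np.sin(PIT)])
    q=[r.solve_ik(np.r_[B,z]-v*b,horiz(az,0,PIT)) for z,b in((.35,.15),(.052,.11),(.052,0),(.25,0))]
    q+=[r.solve_ik(*pour(az,D(t),z)) for t,z in((0,.27),(80,.25),(80,.19),(100,.19),(125,.19),(140,.19))]
    print(az); print([None if a is None else np.round(a,2).tolist() for a in q])
E
```

```text
-0.5
[[-0.94, -0.08, 2.23, 2.09, 0.48, 2.43], [-0.88, 0.9, 2.4, 2.77, 1.42, 1.51], [-0.78, 0.94, 2.11, 2.85, 1.19, 1.6], [-0.78, 0.46, 2.09, 2.72, 0.71, 1.81], [0.13, 0.45, 2.24, 3.93, 0.92, 1.24], None, None, None, None, [0.31, 0.85, 2.08, 4.12, 1.68, -1.03]]
-0.3
[[-1.18, -0.01, 2.17, 1.69, 0.84, 2.61], [-1.09, 0.88, 2.33, 2.37, 1.32, 1.52], [-0.9, 0.94, 2.07, 2.51, 1.17, 1.65], [-0.9, 0.48, 2.05, 2.29, 0.8, 2.04], [-0.03, 0.42, 2.31, 3.48, 0.88, 1.43], [0.18, 0.53, 2.22, 3.97, 1.24, -0.12], [0.18, 0.69, 2.23, 3.93, 1.37, 0.02], [0.21, 0.74, 2.21, 3.94, 1.49, -0.3], [0.22, 0.81, 2.2, 3.9, 1.65, -0.68], [0.21, 0.85, 2.2, 3.84, 1.73, -0.91]]
-0.1
[[-1.32, 0.11, 2.04, 1.5, 1.12, 2.63], [-1.22, 0.86, 2.2, 2.0, 1.24, 1.65], [-1.0, 0.95, 1.99, 2.18, 1.15, 1.75], [-1.0, 0.51, 1.97, 1.94, 0.93, 2.21], [-0.21, 0.41, 2.33, 3.01, 0.88, 1.62], [0.03, 0.51, 2.3, 3.6, 1.22, 0.02], [0.03, 0.69, 2.32, 3.57, 1.4, 0.11], [0.06, 0.74, 2.31, 3.6, 1.54, -0.21], [0.08, 0.82, 2.3, 3.57, 1.72, -0.6], [0.07, 0.86, 2.3, 3.51, 1.81, -0.84]]
```

```bash
python3 - <<'E'
from h import *
az=-.1; o=horiz(az,0,PIT); v=np.array([np.cos(az),np.sin(az),0])
command_gripper(.085,40)
r.reach([.42,-.25,.35],down(np.pi/2)); 
r.reach(np.r_[B,.32]-v*.12,o)
r.move_straight(np.r_[B,.052]-v*.12,speed=.15)
im,d,K,C=snap('side','a1.png')
print(r.move_straight(np.r_[B,.052],speed=.06,max_force=5)); s=r.read_state(); print(s['eef_pos'],s['contact_force'],s['time_s'])
command_gripper(.055,40); s=r.read_state(); print(s['grip_width'],s['contact_force'])
snap('scene','a2.png')
a=cv2.imread('pics/a1.png')[60:260,220:540]; b=cv2.imread('pics/a2.png')[60:260,180:500]
cv2.imwrite('pics/a12.png',np.vstack([cv2.resize(a,(480,300)),cv2.resize(b,(480,300))]))
E
```

```text
False
[ 0.57779608 -0.35811034  0.05193496] [ 0.25521898  0.48368533 -0.16567402] 62.8333
0.06423255165301761 [-0.61837888 -0.65317923  1.49130133]
```

View pics/a12.png

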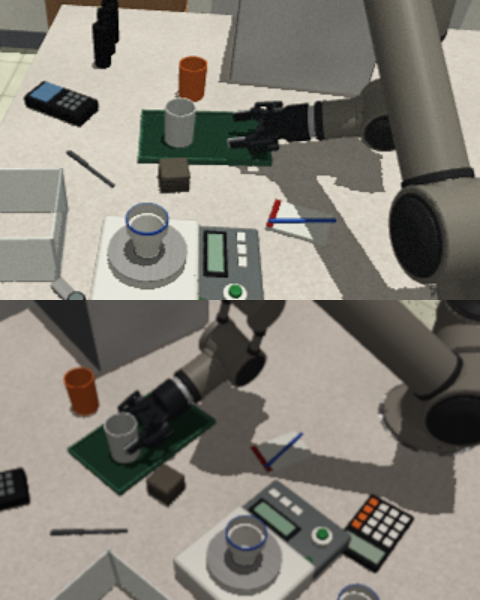

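The beaker is gripped at 64 mm and nothing else was touched. I'll lift it, carry it, tilt it to 80° and check before pouring.

```bash
python3 - <<'E'
from h import *
D=np.deg2rad; az=-.1; o=horiz(az,0,PIT)
r.move_straight(np.r_[B,.09],speed=.05); s=r.read_state(); print(s['contact_force'],s['grip_width'])
r.move_straight(np.r_[B,.27],speed=.12)
p,_=pour(az,0,.29); r.move_straight(p,o,speed=.12)
for t in(20,40,60,80):
    p,q=pour(az,D(t),.26); r.move_straight(p,q,speed=.04)
p,q=pour(az,D(80),.19); print(r.move_straight(p,q,speed=.06,max_force=6)); s=r.read_state(); print(p,s['eef_pos'],s['contact_force'],s['time_s'])
im,d,K,C=snap('scene','t1.png'); P=cloud(d,K,C); z=P[...,2]
qq=P[(abs(z-.159)<.005)&(np.hypot(P[...,0]-.5945,P[...,1]-.03)<.05)]; print('cup',len(qq),cv2.minEnclosingCircle(qq[:,:2].astype(np.float32)))
snap('side','t2.png')
a=cv2.imread('pics/t2.png')[120:280,240:400]; b=cv2.imread('pics/t1.png')[120:280,260:420]
cv2.imwrite('pics/t12.png',np.hstack([cv2.resize(a,(400,400)),cv2.resize(b,(400,400))]))
E
```

```text
[-0.1215596   0.59441632 -2.20848572] 0.06429389724756794
False
[ 0.58889253 -0.02518767  0.21607367] [ 0.58894947 -0.02517573  0.2165731 ] [-0.23621307 -0.59158716 -2.36280897] 72.4833
cup 153 ((0.5881664156913757, 0.026596782729029655), 0.04192912578582764)
```

View pics/t12.png

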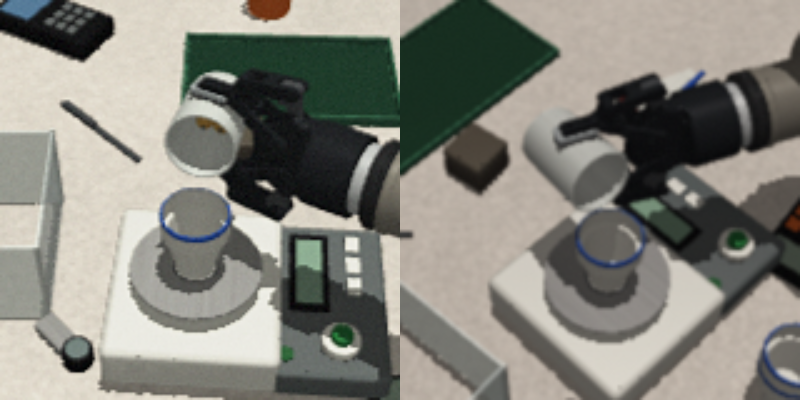

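The beaker lip hangs just short of the cup mouth and is aligned with it, so I'll pour.

```bash
python3 - <<'E'
from h import *
D=np.deg2rad; az=-.1
for t in range(82,127,2):
    p,q=pour(az,D(t),.19); r.move_straight(p,q,speed=.006)
r.hold(.5); print(r.read_state()['contact_force'],r.read_state()['time_s'])
snap('side','u2.png'); snap('scene','u1.png')
a=cv2.imread('pics/u2.png')[120:280,240:400]; b=cv2.imread('pics/u1.png')[120:280,260:420]
cv2.imwrite('pics/u12.png',np.hstack([cv2.resize(a,(400,400)),cv2.resize(b,(400,400))]))
E
```

```text
[ 0.27161625  0.53163129 -1.08811054] 83.2417
```

View pics/u12.png

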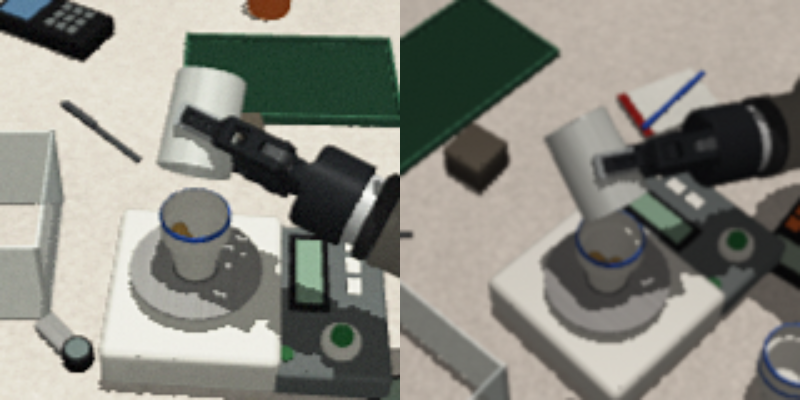

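The beads are in the cup and the held load fell from 2.2 N to 1.1 N, about an empty beaker. I'll return the beaker to the tray and look into the cup.

```bash
python3 - <<'E'
from h import *
D=np.deg2rad; az=-.1; o=horiz(az,0,PIT); v=np.array([np.cos(az),np.sin(az),0])
for t,z in((126,.26),(100,.26),(75,.26),(50,.26),(25,.27),(0,.29)):
    p,q=pour(az,D(t),z); r.move_straight(p,q,speed=.06)
r.move_straight(np.r_[B,.27],o,speed=.15); r.move_straight(np.r_[B,.07],speed=.12)
print(r.move_straight(np.r_[B,.0525],speed=.02,max_force=3)); print(r.read_state()['eef_pos'],r.read_state()['contact_force'])
command_gripper(.085); r.move_straight(np.r_[B,.0525]-v*.12,speed=.08)
r.move_straight(np.r_[B,.33]-v*.12,speed=.2); r.reach([.42,-.25,.35],down(np.pi/2))
r.reach(np.r_[CUP,.29],down()); im,d,K,C=snap('wrist','f1.png'); P=cloud(d,K,C); z=P[...,2]
q=P[(abs(z-.158)<.005)&(np.hypot(P[...,0]-CUP[0],P[...,1]-CUP[1])<.06)]; print('cup',len(q),np.median(q,0),cv2.minEnclosingCircle(q[:,:2].astype(np.float32)))
q=P[(abs(z-.089)<.005)&(np.hypot(P[...,0]-B[0],P[...,1]-B[1])<.06)]; print('bk',len(q),cv2.minEnclosingCircle(q[:,:2].astype(np.float32)) if len(q)>3 else 0)
print(r.read_state()['time_s'])
E
```

```text
False
[ 0.57800232 -0.35803468  0.05255773] [-0.22088763 -1.03006552 -1.34090628]
cup 821 [0.5946527  0.02998845 0.158098  ] ((0.5948761105537415, 0.030461212620139122), 0.033824529498815536)
bk 13 ((0.5886510014533997, -0.3268822431564331), 0.00809305626899004)
100.3833
```

View pics/f1.png

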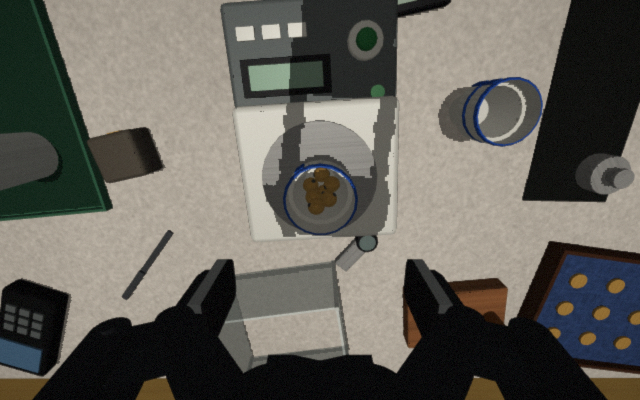

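The beads lie in the upright cup at (320,188), and it has stood untouched for many seconds. I'll take the cup to the tray.

```bash
python3 - <<'E'
from h import *
r.hold(.5)
x,y=.5948,.0306; zg=.161
r.move_straight([x,y,.19],speed=.15)
print(r.move_straight([x,y,zg],speed=.04,max_force=4))
command_gripper(.055,20); s=r.read_state(); print(s['grip_width'],s['contact_force'])
r.move_straight([x,y,zg+.02],speed=.03); r.move_straight([x,y,.25],speed=.1); s=r.read_state(); print(s['contact_force'],s['grip_width'])
X,Y=.45,-.375
r.move_straight([X,Y,.25],speed=.15); r.move_straight([X,Y,.1],speed=.1)
print(r.move_straight([X,Y,.0805],speed=.02,max_force=3)); s=r.read_state(); print(s['eef_pos'],s['contact_force'])
command_gripper(.085); r.move_straight([X,Y,.28],speed=.08)
r.reach([.42,-.1,.35],down())
print(r.read_state()['time_s'])
c=[]
for n in('scene','side'):
    im,d,K,C=snap(n,'g_'+n+'.png'); P=cloud(d,K,C); z=P[...,2]
    for nm,p,zz in(('cup',(X,Y),.079),('bk',B,.089),('w',(.591,.378),.047),('stack',(.522,.2175),.1)):
        q=P[(abs(z-zz)<.005)&(np.hypot(P[...,0]-p[0],P[...,1]-p[1])<(.06 if nm!='w' else .08))]
        print(n,nm,len(q),cv2.minEnclosingCircle(q[:,:2].astype(np.float32)) if len(q)>3 else 0)
a=cv2.imread('pics/g_scene.png'); b=cv2.imread('pics/g_side.png'); cv2.imwrite('pics/g.png',np.vstack([cv2.resize(a,(480,300)),cv2.resize(b,(480,300))]))
E
```

```text
False
0.06621898133797666 [-0.30409937 -0.32024047  1.74294723]
[-0.50504661  0.08048615 -1.44116298] 0.06644840102357981
True
[ 0.44985046 -0.37492204  0.08261699] [-1.22909378  0.22912815  5.76608504]
114.075
scene cup 89 ((0.4527342617511749, -0.3768842816352844), 0.034806229174137115)
scene bk 102 ((0.580951452255249, -0.35912811756134033), 0.033799413591623306)
scene w 116 ((0.603904128074646, 0.40811240673065186), 0.01325589045882225)
scene stack 141 ((0.5236294269561768, 0.2156463861465454), 0.03379742428660393)
side cup 71 ((0.44971561431884766, -0.37272241711616516), 0.03577372804284096)
side bk 74 ((0.5789072513580322, -0.3549482524394989), 0.03572191298007965)
side w 117 ((0.6040838360786438, 0.41100358963012695), 0.012928995303809643)
side stack 167 ((0.522294282913208, 0.21912136673927307), 0.03375397250056267)
```

View pics/g.png

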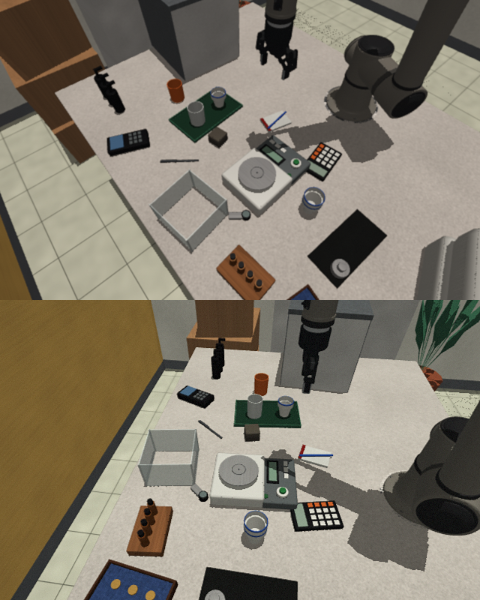

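The beaker and cup stand in the tray. However, the weight was knocked about 3 cm, to (0.604, 0.410). I'll look from close up to see whether it still stands fully on the mat, and check the cup as well.

```bash
python3 - <<'E'
from h import *
r.reach([.48,-.36,.3],down(np.pi/2)); im,d,K,C=snap('wrist','e1.png'); P=cloud(d,K,C); z=P[...,2]
for p,zz in(((.45,-.375),.079),(B,.089)):
    q=P[(abs(z-zz)<.004)&(np.hypot(P[...,0]-p[0],P[...,1]-p[1])<.06)]; print(len(q),np.median(q,0),cv2.minEnclosingCircle(q[:,:2].astype(np.float32)))
r.reach([.56,.38,.26],down()); im,d,K,C=snap('wrist','e2.png'); P=cloud(d,K,C); z=P[...,2]
hsv=cv2.cvtColor(im,cv2.COLOR_RGB2HSV)
m=(hsv[...,2]<40)&(abs(z-.003)<.005)&(abs(P[...,1]-.38)<.09)&(P[...,0]<.67)
mm=cv2.morphologyEx(m.astype(np.uint8),cv2.MORPH_OPEN,np.ones((3,3)))>0
q=P[mm]; print('mat',cv2.minAreaRect(q[:,:2].astype(np.float32)),q[:,1].min(),q[:,1].max())
q=P[(z>.04)&(z<.06)&(np.hypot(P[...,0]-.604,P[...,1]-.41)<.06)]; print('w',np.median(q,0),q[:,2].std(),cv2.minEnclosingCircle(q[:,:2].astype(np.float32)))
q=P[(z>.015)&(z<.06)&(np.hypot(P[...,0]-.604,P[...,1]-.41)<.05)]; print('wbody',cv2.minEnclosingCircle(q[:,:2].astype(np.float32)))
print(r.read_state()['time_s'])
a=cv2.imread('pics/e1.png'); b=cv2.imread('pics/e2.png'); cv2.imwrite('pics/e.png',np.vstack([cv2.resize(a,(480,300)),cv2.resize(b,(480,300))]))
E
```

```text
429 [ 0.4491598  -0.3722487   0.07917159] ((0.4489099085330963, -0.37457406520843506), 0.033806562423706055)
508 [ 0.58126703 -0.35780358  0.08913102] ((0.578204870223999, -0.35715922713279724), 0.03311552107334137)
mat ((0.5220811367034912, 0.38355857133865356), (0.11840898543596268, 0.2484228014945984), 88.85771942138672) 0.32285655009186237 0.4445565187051177
w [0.60151862 0.40996961 0.04729479] 0.0012120928972119587 ((0.6026883125305176, 0.4104519486427307), 0.01292215846478939)
wbody ((0.6025685667991638, 0.4102097749710083), 0.025969170033931732)
118.025
```

View pics/e.png

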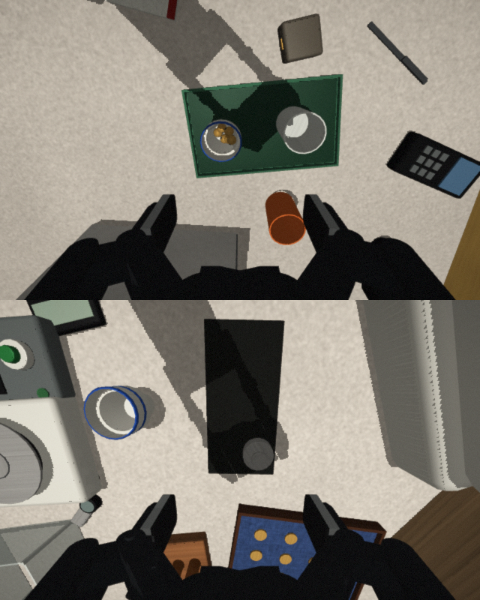

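The cup with its beads and the empty beaker both stand upright in the tray. The weight stands upright and fully on the mat: its outer edge is at y≈0.436 and the mat's at about 0.444. Handing in.

```bash
python3 - <<'E'
from h import *
r.move_straight([.5,.3,.35],speed=.2); print(r.finish_job(), r.read_state()['time_s'])
E
```

```text
the job is handed in; nothing more can be done
the job is handed in; nothing more can be done
```

The job is done and handed in at about 120 s of the 210 s allowed; no verdict was reported.

- **Check weight:** Only the 500 g weight was on the mat. I stood it about 0.7 mm off the pan centre, let go for over 1 s, and put it back standing on the mat.
- **Cup:** I twisted the top cup about 40° as I began to lift it. The other two stayed stacked, with their rim still at 100 mm. I stood the cup about 0.3 mm off the pan centre.
- **Tare key:** I pressed it twice. The first press stopped at 5 N with too little apparent travel, so I pressed again in small steps. That showed the key reaching its stop both times. The second press peaked at about 13 N on the key, and the cup was still empty.
- **Pour:** The gold beads (I counted about six) went into the cup. None were visible outside it or left in the beaker, and the load on the wrist halved. The cup then stood untouched for well over 10 s.
- **Tray:** The last close view shows the empty beaker and the cup with its beads standing upright in the green tray.

**Differences:**
- Something other than the robot knocked the weight about 3 cm after I had put it back. The last check showed it upright and fully on the mat, roughly 6–8 mm from the edge, so I left it there.
- The scene and side cameras disagreed by about 4 mm in y, so I used the closer wrist-camera readings instead.

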